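Close up a two-piece wooden picture and press it in its jig

TASK

In the pressing jig, push the loose picture tile along until it butts flush against its neighbour, closing the gap. Then fetch the blue cover by its handle, slide it square over the jig's steel pin until its hidden socket drops on and it lies flat on both tiles, and press it down until the spring bed is fully down. Finish still holding it pressed down, with the tiles still flush, and leave the cup, the glue jar and the two figures alone.

Things in the scene. Friction and masses are not known exactly. Their poses are not given: they have to be found in the camera images.
- jig: Fixed wood pressing jig, yaw varies. Origin on the table below the tiles' seam; x across the row towards the fence, y along the row towards the end stop. mm: base x -49..76, y -125..90, top z 11; fence x 31..68, y -120..85, top z 34; end stop x -32..31, y 61.5..85.5, top z 34; -x and -y sides open. Tiles belong at y +30.5 (A) and -29.5 (B), x about 0.
- bed (a joint): Sprung cork bed under the tiles (62 x 165 mm, jig x -31..31, y -105..60, top z 25 when up). Value in m: 0 up, 0.006 fully down on its stop. Preloaded: tiles and cover alone do not move it; a push of about 3 to 5 N on the cover starts it, about 8 to 11 N brings it fully down. It springs back when let go.
- bed_mid (a point): Point on the top face of the bed at jig x 0, y 0 (under the seam); it sinks with the bed.
- pin_tip (a point): Centre of the flat tip of the fixed upright steel locating pin in the fence, at jig x 50, y 0, z 50 mm. Pin diameter 12 mm, stands 16 mm out of the fence, its last 3.5 mm taper to 8.4 mm; the tip stands 7 mm above the top of the tiles.
- tile_a: Loose wooden picture tile 60 x 60 x 18 mm (green strip, red rectangle, yellow dot), already lying in place against end stop and fence (up to 2 mm from them). Origin centre of underside (at bed top, 25 mm); axes parallel to its edges and to the jig's axes.
- tile_b: Loose wooden picture tile 60 x 60 x 18 mm, 50 g (green strip, yellow rectangle, blue dot), on the bed on the -y side of tile A, gap 11 to 39 mm, up to 4 mm off the fence, askew up to 0.06 rad. Origin centre of underside; axes nearly the jig's. To be pushed along the jig's +y until its face meets tile A.
- cover: Loose blue press cover, plate 106 x 116 x 18 mm with bar handle, about 0.28 kg, flat on the table left or right of the jig (swaps places with the tray). Origin on its underside below the handle's middle; plate x -34..72, y -58..58. Seated: axes as the jig's, origin over the seam (jig x 0, y 0), underside 43 mm above the table, 37 mm with the bed fully down.
- cover_handle (a point): Middle of the top of the cover's wooden bar handle, at cover x 0, y 0, z 50 mm. The bar is 18 mm wide (cover x), 90 mm long (cover y) and reaches from the plate's top (z 18) to z 50.
- cover_socket (a point): Centre of the mouth of the blind round socket in the cover's underside, at cover x 50, y 0, z 0; diameter 14 mm, 15 mm deep, hidden from above (white dot above it). It fits over the jig's pin.
- cup: White cup, 72 mm across the rim, 90 mm high, beyond the jig; bystander, leave alone. Origin centre of underside.
- glue_jar: Closed jar, 48 mm diameter, 70 mm high, red cap; bystander, leave alone. Origin centre of underside.
- doll_red: Small turned figure with red base and hat, 38 mm diameter, 80 mm high; bystander, leave alone. Origin centre of underside.
- doll_yellow: Small turned figure with yellow base and hat, 38 mm diameter, 80 mm high; bystander, leave alone. Origin centre of underside.
- tray: Shallow orange tray with blue bricks, 110 x 130 x 25 mm, 0.6 kg; stands on the side of the jig where the cover is not. Not part of the job. Origin centre of underside.
Not all that is in view belongs to the job. What is shaped like the tile_a but turquoise is not meant.

How it is judged (in metres and radians):
On the way, in this order (a step that is already met when the one before it is completed fails the run):
1. the loose tile is butted flush against its neighbour on the bed (y of tile_b in the frame of tile_a above -0.0625 m and angle between the y axis of tile_b and the y axis of tile_a, either way round below 0.06 rad and x of tile_b in the frame of tile_a between -0.008 and 0.008 m and height (world z) of each of tile_b, tile_a below 0.03 m and horizontal distance between each of tile_a, tile_b and bed_mid below 0.036 m), for 0.2 s.
2. the cover has dropped over the pin, lying flat (horizontal distance between cover_socket and pin_tip below 0.003 m and z of cover_socket in the frame of pin_tip below -0.005 m and angle between cover's own z axis and vertical below 0.06 rad), for 0.1 s.
At the end, for the whole second after the job is handed in: Tiles on the bed, gap under 2.5 mm, square to 0.06 rad, under 8 mm out of line; cover level to 0.06 rad, socket dropped on the pin within 3 mm, origin within 10 mm of the seam, square to 0.12 rad; bed at least 4.5 mm down, robot touching the cover with over 2 N (all of step 1 and all of step 2 and value of joint bed above 0.0045 m and horizontal distance between cover and bed_mid below 0.01 m and angle between the y axis of cover and the y axis of jig, either way round below 0.12 rad and contact force between any of the fingers, the arm and cover above 2 N); the arm keeps its last pose, push and grip.
It fails at once if the cup is pushed more than 30 mm or tipped over (distance of cup from where it was at the start of the episode above 0.03 m or angle between cup's own z axis and vertical above 0.5 rad).
It fails at once if the glue jar is pushed more than 30 mm or tipped over (distance of glue_jar from where it was at the start of the episode above 0.03 m or angle between glue_jar's own z axis and vertical above 0.5 rad).
It fails at once if the red figure is pushed more than 30 mm or tipped over (distance of doll_red from where it was at the start of the episode above 0.03 m or angle between doll_red's own z axis and vertical above 0.5 rad).
It fails at once if the yellow figure is pushed more than 30 mm or tipped over (distance of doll_yellow from where it was at the start of the episode above 0.03 m or angle between doll_yellow's own z axis and vertical above 0.5 rad).
It also fails if it takes over 59 s, if anything falls off the work surface, if the arm or the gripper's body presses on something with over 40 N, if the wrist force passes 120 N, or if a joint passes its speed limit or range.

ROBOT

A 6-joint arm with a two-finger parallel gripper is mounted at the origin on the work surface. World frame = base frame: x ahead of the robot, y to its left, z up, the work surface at z = 0. Lengths are in mm, angles in rad, forces in N, time in s.
With the tool pointing down it reaches from about 350 to 875 mm from the base axis. Payload 4.2 kg.
Tool frame: the origin (TCP) lies midway between the tips of the shut fingers; the grasp point (between the pads) lies 19 mm behind it (arm.hold_point_z is the distance from the TCP to the grasp point, in mm); z points along the fingers, y is the line along which they close (so a half turn about z gives the same grasp; the last joint's range is limited). The gripper opens to 85 mm and grips with 20 to 120 N. Pads are 22 mm wide; open, the fingers measure 114 mm over their backs; the gripper's body (76 mm by 85 mm) begins 54 mm behind the grasp point. The pads swing forward as they close: fully open they stand 13 mm farther back than shut.
Start: joints at [1.486, 0.385, 0.008, 0, -1.194, -0.259], TCP at [210.634, 588.415, 231.312] pointing down, gripper open.
Joint ranges: [-3.14, 3.14], [-1.21, 2.06], [-1.07, 1.41], [-3.16, 2.05], [-2.99, -0.16], [-3.1, 3.1]. Speed limits (rad/s): [2.79, 2.79, 3.14, 3.14, 3.14, 3.14].

INTERFACE

Orientations are given as a unit quaternion [x, y, z, w].
In Python, from bench import arm, vision gives the robot as it stands. The module is installed in compiled form; this text tells all that it offers.
- The arm moves only by the tool servo_tool, never from a script. Its argument "plan" is a list of rows, each a list of 7 numbers: the shift along the world's x, y, z each as a share of 300 mm, from -1 to 1, then the turn, a rotation vector about the world's x, y, z each as a share of 2 rad, from -1 to 1, then the opening, from 0 (shut) to 1 (fully open). A call has 1 to 20 rows; each row shifts and turns the commanded pose from where the row before left it; what a row does not reach is not made up. A row lasts 1/8 s, in which the tool goes at most 62.5 mm and 10.7 degrees, less where a joint would pass 70% of its speed; a pose out of reach is approached as far as the arm can. A call with a number of a shift or a turn outside -1 to 1 is refused whole. A call with a gripper value outside its range is refused whole. The fingers move at their own pace and stop on an object; the grip force is fixed at half the most. Time passes only in rows, so rows that do not move let the fingers close. It gives the time, the measured TCP pose, the force, the opening and the grip force at its end, in the units of the state.
- arm.read_state(): the state, without advancing time (a new reading comes with each control period).
- vision.get_image(name): name is "side" or "top" or "wrist"; returns a dict with "image" (384x512x3 uint8, red, green, blue), "z_map" (384x512 float32, mm along the optical axis (not along the pixel's ray), 0 where there is no reading), "K" (3x3 intrinsics, pixels), "D" ([k1, k2, p1, p2, k3] as OpenCV has them; the pictures are not rectified), "world_to_cam" (4x4, takes a point from world to camera coordinates); the wrist camera has in their place "mount" (4x4, takes a point from camera to tool coordinates, whose origin is the TCP and whose axes are the flange's). Camera axes: x right, y down, z forward; pixel columns grow to the right and rows downward; lengths in mm; the calibration is good to about 2 mm. A picture is of the moment at which its call begins: read the wrist's pose just before it.
- arm.job_done(): hands the job in; it is judged then, once.
The state is a dict: "clock": time; "joints": joint angles; "joint_vel": joint speeds; "joint_efforts": joint torques, N m; "position": TCP position; "ee_rot": TCP orientation; "contact_force": force on the tool from outside, world axes, zero at the start; "wrist_torque": the same for the moment, N m; "gripper_width": finger opening in mm; "grasp_force": force on a finger pad.
Only numpy, scipy, OpenCV 4.12 (cv2) and the standard library are available. Lean on these libraries where they do the work, as an engineer would, in place of code of your own. Each camera call takes 0.05 s, during which the arm holds its last target. There are 200 camera calls.

## Working session

There is one attempt and no reset: what is moved stays moved. The work goes in short steps, Python scripts to look and compute and a tool call to move; the robot and the scene stay as the last step left them, time stands still between calls to the robot, and variables do not carry over. Pictures are saved under pics/ and viewed, at most 10 in all, crops included, and the job is handed in when it is done.

Besides the shell and the picture viewer there is one more tool, called after "Request:" as name(argument=value, ...), one argument or row to a line, values as JSON. servo_tool: Moves the arm, as the interface text tells. Its arguments: {"type":"object","properties":{"plan":{"type":"array"}},"required":["plan"]}

```bash
mkdir -p pics
cat > h.py <<'E'
import numpy as np, cv2
from bench import arm, vision
from scipy.spatial.transform import Rotation as R
def get(n):
    s=arm.read_state(); d=vision.get_image(n)
    if n=='wrist':
        T=np.eye(4);T[:3,:3]=R.from_quat(s['ee_rot']).as_matrix();T[:3,3]=s['position']
        d['c2w']=T@d['mount']
    else: d['c2w']=np.linalg.inv(d['world_to_cam'])
    return d
def rays(d,uv):
    uv=np.asarray(uv,float).reshape(-1,1,2)
    n=cv2.undistortPoints(uv,d['K'],np.array(d['D'],float)).reshape(-1,2)
    r=np.c_[n,np.ones(len(n))]
    return d['c2w'][:3,3], r@d['c2w'][:3,:3].T, r
def plane(d,uv,z):
    o,r,_=rays(d,uv); t=(z-o[2])/r[:,2]; return o+r*t[:,None]
def depthpts(d,uv):
    uv=np.asarray(uv).reshape(-1,2).astype(int); o,r,_=rays(d,uv)
    z=d['z_map'][uv[:,1],uv[:,0]]; return o+r*z[:,None]
def xyz(d):
    h,w=d['z_map'].shape; v,u=np.mgrid[:h,:w]
    return depthpts(d,np.c_[u.ravel(),v.ravel()]).reshape(h,w,3)
def proj(d,P):
    W=np.linalg.inv(d['c2w']); return cv2.projectPoints(np.asarray(P,float).reshape(-1,3),cv2.Rodrigues(W[:3,:3])[0],W[:3,3],d['K'],np.array(d['D'],float))[0].reshape(-1,2)
def save(d,f): cv2.imwrite('pics/'+f,d['image'][:,:,::-1])
E
python3 - <<'E'
from h import *
for n in ('top','side'):
    d=get(n); save(d,n+'0.png'); print(n,d['c2w'].round(2),d['K'],d['D'],(d['z_map']>0).mean())
print(arm.read_state(),arm.hold_point_z)
E
```

```text
top [[-2.0000e-02 -9.9000e-01  1.2000e-01  4.5966e+02]
 [-1.0000e+00  2.0000e-02 -0.0000e+00  1.8810e+01]
 [-0.0000e+00 -1.2000e-01 -9.9000e-01  9.2325e+02]
 [ 0.0000e+00  0.0000e+00  0.0000e+00  1.0000e+00]] [[377.74665646   0.         256.6794372 ]
 [  0.         377.74665646 184.88897334]
 [  0.           0.           1.        ]] [-0.10946399  0.          0.          0.          0.        ] 0.9958750406901041
side [[-8.3000e-01 -3.9000e-01  4.0000e-01  1.3690e+02]
 [-5.6000e-01  5.6000e-01 -6.1000e-01  6.1631e+02]
 [ 1.0000e-02 -7.3000e-01 -6.8000e-01  7.5921e+02]
 [ 0.0000e+00  0.0000e+00  0.0000e+00  1.0000e+00]] [[372.38449981   0.         257.01303329]
 [  0.         372.38449981 191.19576119]
 [  0.           0.           1.        ]] [-0.02166375  0.          0.          0.          0.        ] 0.9959004720052084
{'clock': 0.1, 'joints': array([ 1.48559720e+00,  3.85487282e-01,  6.80994173e-03, -4.35770971e-04,
       -1.19403067e+00, -2.58576142e-01]), 'joint_vel': array([-0.00032972, -0.00177231,  0.00505785,  0.00164387,  0.00163912,
        0.00023835]), 'joint_efforts': array([ 1.64051646e-03, -3.93318272e+01,  1.88929456e+01,  4.19794947e+00,
       -2.60926856e-03,  5.35961931e-06]), 'position': array([210.47530117, 587.95296813, 230.34484234]), 'ee_rot': array([ 9.85249439e-01, -1.71121562e-01, -1.19008851e-04,  9.69787820e-04]), 'contact_force': array([ 0.33989067, -0.09303118, -0.28076978]), 'wrist_torque': array([ 0.0400566 ,  0.02365723, -0.00913521]), 'grasp_force': 0.0, 'gripper_width': 85.09824640497469} 18.700000000000003
```

View pics/top0.png

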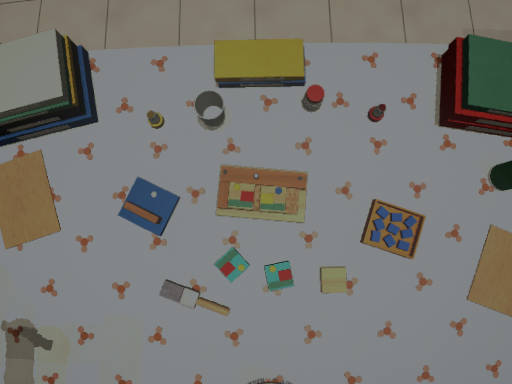

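View pics/side0.png

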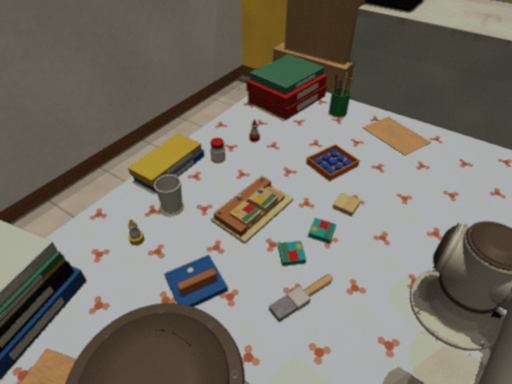

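The top view shows the jig at about (262,194), with its fence up the picture and the end stop on the left. Candidates for the tiles:
- Tile A is the light wood tile at (241,195), with a red rectangle.
- Tile B is at (273,199), with a yellow rectangle and blue dot.
- The turquoise decoys are at (232,265) and (279,275), and there is a plain block at (334,280). None of these are part of the job.

The blue cover is at (149,207), with its handle at (143,212) and white dot at (154,195). The blue bricks at (392,228) are in the tray. I'll check this in one close crop and measure roughly.

Run:
```python
from h import *
d=get('top'); im=d['image']
c=cv2.resize(im[150:250,110:320],None,fx=3.8,fy=3.8,interpolation=cv2.INTER_CUBIC); cv2.imwrite('pics/crop1.png',c[:,:,::-1])
P=xyz(d); hsv=cv2.cvtColor(im,cv2.COLOR_RGB2HSV)
# cover blue
m=cv2.inRange(hsv,(100,120,40),(125,255,255)); m[:, :110]=0; m[:,200:]=0; m[:160]=0;m[250:]=0
cs=max(cv2.findContours(m,cv2.RETR_EXTERNAL,2)[0],key=cv2.contourArea)
r=cv2.minAreaRect(cs.astype(np.float32)); b=cv2.boxPoints(r); print('box',b,plane(d,b,18).round(1))
q=plane(d,b,18);print(np.linalg.norm(np.diff(q,axis=0),axis=1))
m=np.zeros(im.shape[:2],bool);m[160:250,110:200]=1
h=m&(P[...,2]>40); v,u=np.where(h); Q=P[h]; print('handle',len(Q),Q.mean(0),cv2.minAreaRect(Q[:,:2].astype(np.float32)))
for uv in [(154,195),(256,176),(241,195),(273,199)]: print(uv,depthpts(d,uv).round(1),plane(d,uv,43).round(1))
m=np.zeros(im.shape[:2],bool);m[155:230,205:320]=1
f=m&(P[...,2]>28)&(P[...,2]<39)
print('fence',f.sum())
for uv in [(209,100),(314,90),(156,118),(377,112)]: print(uv,plane(d,uv,70).round(0))
```

```text
box [[118.20001 214.6    ]
 [137.20001 176.6    ]
 [178.      197.     ]
 [159.      235.     ]] [[504.5 356.5  18. ]
 [596.9 310.7  18. ]
 [544.8 209.2  18. ]
 [454.1 255.1  18. ]]
[103.07151119 114.04277572 101.68924872]
handle 344 [502.77868934 259.13169809 148.21586905] ((481.0685729980469, 178.64013671875), (320.5874328613281, 35.22547149658203), 76.09947204589844)
(154, 195) [[551.  268.6  16.5]] [[548.3 261.2  43. ]]
(256, 176) [[587.7  19.6  48.4]] [[588.5  19.6  43. ]]
(241, 195) [[544.3  55.6  43. ]] [[544.3  55.6  43. ]]
(273, 199) [[533.6 -19.2  40.8]] [[533.4 -19.1  43. ]]
fence 1601
(209, 100) [[768. 127.  70.]]
(314, 90) [[ 788. -122.   70.]]
(156, 118) [[728. 252.  70.]]
(377, 112) [[ 732. -270.   70.]]
```

View pics/crop1.png

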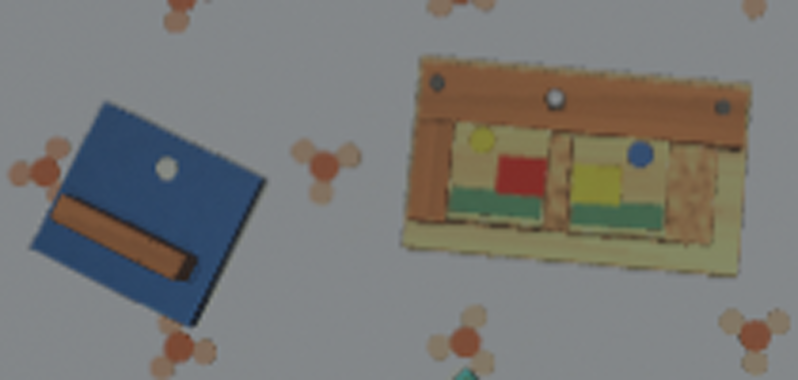

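The crop shows the light tiles A and B in the jig with a cork gap between them. The pin's bright tip is at about (555,98) in the crop, and the cover has its handle and a white dot. These match the description, so next I'll move over the jig for a close wrist view.

Request:
servo_tool(
  plan=[
    [0.088, -0.172, 0.021, 0, 0, -0.06, 0.25],
    [0.088, -0.172, 0.021, 0, 0, -0.06, 0.25],
    [0.088, -0.172, 0.021, 0, 0, -0.06, 0.25],
    [0.088, -0.172, 0.021, 0, 0, -0.06, 0.25],
    [0.088, -0.172, 0.021, 0, 0, -0.06, 0.25],
    [0.088, -0.172, 0.021, 0, 0, -0.06, 0.25],
    [0.088, -0.172, 0.021, 0, 0, -0.06, 0.25],
    [0.088, -0.172, 0.021, 0, 0, -0.06, 0.25],
    [0.088, -0.172, 0.021, 0, 0, -0.06, 0.25],
    [0.088, -0.172, 0.021, 0, 0, -0.06, 0.25],
    [0.088, -0.172, 0.021, 0, 0, -0.06, 0.25],
    [0, 0, 0, 0, 0, 0, 0.25],
    [0, 0, 0, 0, 0, 0, 0.25],
  ],
)

```text
clock: 1.78
position: [500.7, 20.7, 300.1]
ee_rot: [-0.673, 0.739, 0.0, -0.0]
contact_force: [0.4, 0.1, -0.2]
gripper_width: 21.1
grasp_force: 0.0
```

Run:
```python
from h import *
s=arm.read_state();print(s['clock'],s['position'],R.from_quat(s['ee_rot']).as_matrix().round(3),s['joints'],s['contact_force'],s['gripper_width'])
d=get('wrist'); save(d,'w1.png'); print(d['mount'].round(2),proj(d,[[588,20,50],[538,24,43],[544,55,43],[534,-19,43]]))
import pickle; pickle.dump(d,open('w1.pkl','wb'))
```

```text
1.775 [500.67889783  20.6698133  300.0972329 ] [[-0.093 -0.996 -0.001]
 [-0.996  0.093  0.   ]
 [ 0.     0.001 -1.   ]] [ 3.65523438e-01  1.27549666e-01 -1.68450237e-01 -5.00330686e-04
 -1.27580408e+00 -4.58857199e-01] [ 0.40500482  0.08949675 -0.23145715] 21.14398145222813
[[   0.     -0.95   -0.3    77.63]
 [   1.      0.      0.     -0.81]
 [  -0.     -0.3     0.95 -142.45]
 [   0.      0.      0.      1.  ]] [[196.14293635 170.72937728]
 [230.08582269 169.32395897]
 [228.64423113 189.18364145]
 [229.27615983 140.45286574]]
```

View pics/w1.png

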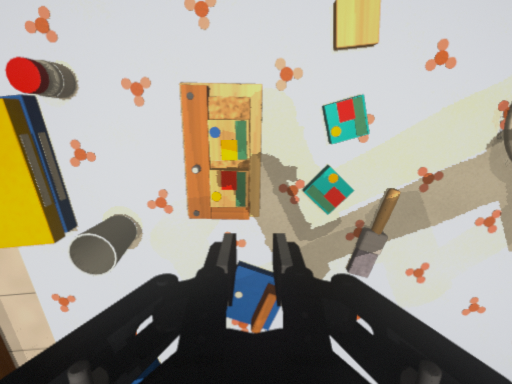

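The wrist view shows the pin at (196,170), tile B (blue dot, yellow rectangle) around (229,142), tile A around (229,188), and the cover between the fingers. I'll move lower for a sharper measurement.

Request:
servo_tool(
  plan=[
    [0.05, 0.065, -0.165, 0, 0, 0, 0.25],
    [0.05, 0.065, -0.165, 0, 0, 0, 0.25],
    [0, 0, 0, 0, 0, 0, 0.25],
    [0, 0, 0, 0, 0, 0, 0.25],
  ],
)

```text
clock: 2.33
position: [531.4, 60.7, 203.0]
ee_rot: [-0.674, 0.738, -0.001, 0.001]
contact_force: [0.3, 0.1, -0.4]
gripper_width: 21.1
grasp_force: 0.0
```

Run:
```python
from h import *
import pickle
d=get('wrist'); save(d,'w2.png'); pickle.dump(d,open('w2.pkl','wb'))
print(arm.read_state()['position'],proj(d,[[588,20,50],[544,55,43],[534,-19,43]]))
```

```text
[531.67647971  60.53805808 203.69578482] [[200.39054408 151.18865191]
 [243.62932535 177.07202032]
 [245.88143279 109.50501052]]
```

View pics/w2.png

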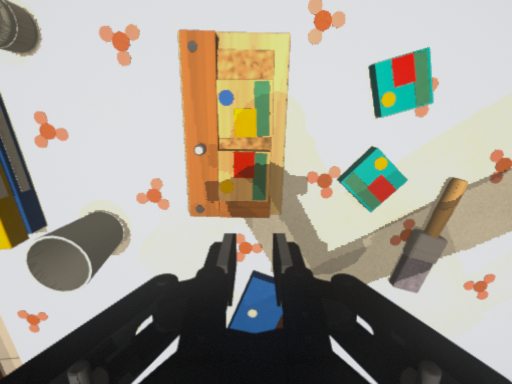

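Run:
```python
from h import *
import pickle
d=pickle.load(open('w2.pkl','rb')); im=d['image']; P=xyz(d); hsv=cv2.cvtColor(im,cv2.COLOR_RGB2HSV); H=P[...,2]
print('z col 245:',[(r,H[r,245].round(0)) for r in range(70,215,6)])
roi=np.zeros(H.shape,bool); roi[25:222,175:295]=1
def blob(m):
    n,l,s,c=cv2.connectedComponentsWithStats((m&roi).astype(np.uint8)); i=1+s[1:,4].argmax(); return c[i],l==i
# pin
m=roi&(H>44)&(hsv[...,1]<90); c,_=blob(m); pin=plane(d,c,50)[0]; print('pin px',c,pin)
# screws
g=(hsv[...,1]<110)&(hsv[...,2]<150)
sc=[]
for (u,v) in [(192,46),(200,209)]:
    mm=np.zeros(H.shape,bool);mm[v-7:v+8,u-7:u+8]=1; c,_=blob(mm&(hsv[...,1]<130)); sc.append(plane(d,c,34)[0]);print(c,sc[-1])
v=sc[1]-sc[0]; yaw=-np.arctan2(v[0],v[1]); print('yaw',yaw)
# tiles: H 38..47, x inside
ex=np.array([np.cos(yaw),np.sin(yaw),0]); ey=np.array([-ex[1],ex[0],0])
seam=pin-50*ex; seam[2]=0; print('seam',seam)
J=np.stack([(P-seam)@ex,(P-seam)@ey,H],-1)
for k,(a,b) in {'B':(75,138),'A':(150,206)}.items():
    m=roi&(H>38)&(J[...,0]<29)&(J[...,0]>-45); mm=np.zeros_like(m);mm[a:b]=1; _,mk=blob(m&mm)
    r=cv2.minAreaRect(J[mk][:,:2].astype(np.float32)); print(k,r, np.percentile(J[mk][:,:2],[1,99],axis=0))
gr=(hsv[...,0]>40)&(hsv[...,0]<90)&(hsv[...,1]>60)
for a,b in [(70,140),(148,206)]:
    mm=np.zeros(H.shape,bool);mm[a:b]=1; _,mk=blob(gr&mm); v_,u_=np.where(mk)
    q=plane(d,np.c_[u_,v_],43)-seam; q=np.c_[q@ex,q@ey].astype(np.float32); print('strip',cv2.minAreaRect(q))
```

```text
z col 245: [(70, np.float64(25.0)), (76, np.float64(25.0)), (82, np.float64(44.0)), (88, np.float64(42.0)), (94, np.float64(44.0)), (100, np.float64(44.0)), (106, np.float64(43.0)), (112, np.float64(44.0)), (118, np.float64(42.0)), (124, np.float64(43.0)), (130, np.float64(43.0)), (136, np.float64(43.0)), (142, np.float64(26.0)), (148, np.float64(25.0)), (154, np.float64(43.0)), (160, np.float64(43.0)), (166, np.float64(44.0)), (172, np.float64(43.0)), (178, np.float64(43.0)), (184, np.float64(43.0)), (190, np.float64(43.0)), (196, np.float64(42.0)), (202, np.float64(34.0)), (208, np.float64(35.0)), (214, np.float64(34.0))]
pin px [199.5        149.31818182] [588.66538434  17.88602066  50.        ]
[191.75581395  45.70930233] [583.83982607 -86.40495726  34.        ]
[199.375      208.72916667] [603.36698845  92.34923161  34.        ]
yaw -0.10880885383825248
seam [538.9610766   23.31573447   0.        ]
B ((-0.05778312683105469, -43.22235870361328), (58.58107376098633, 59.67995834350586), 0.78619384765625) [[-28.74867478 -72.06978928]
 [ 28.22128166 -13.7018081 ]]
A ((0.1177978515625, 10.209285736083984), (102.91500091552734, 57.72098159790039), 89.97040557861328) [[-28.13355666   1.58862346]
 [ 28.45750007  60.66383317]]
strip ((-17.429912567138672, -43.640892028808594), (14.653943061828613, 55.05059814453125), 1.0820834636688232)
strip ((-16.409530639648438, 31.712202072143555), (54.00663757324219, 14.060234069824219), 89.37649536132812)
```

The numbers check out: tile tops are at 43 mm, the gap is about 14 mm, and the pin and screws are consistent with a jig yaw of −0.109. Next I go behind tile B and down.

Request:
servo_tool(
  plan=[
    [-0.0067, -0.151, 0, 0, 0, -0.009, 0.25],
    [-0.0067, -0.151, 0, 0, 0, 0, 0.25],
    [-0.0067, -0.151, 0, 0, 0, 0, 0.25],
    [0, 0, -0.15, 0, 0, 0, 0.25],
    [0, 0, -0.18, 0, 0, 0, 0.25],
    [0, 0, -0.18, 0, 0, 0, 0.25],
    [0, 0, -0.062, 0, 0, 0, 0.25],
    [0, 0, 0, 0, 0, 0, 0.25],
    [0, 0, 0, 0, 0, 0, 0.25],
  ],
)

```text
clock: 3.5
position: [526.8, -76.0, 32.3]
ee_rot: [-0.667, 0.745, -0.001, 0.002]
contact_force: [0.8, -0.7, 0.2]
gripper_width: 21.3
grasp_force: 0.0
```

Request:
servo_tool(
  plan=[
    [0.0015, 0.0133, 0, 0, 0, 0, 0.25],
    [0.0015, 0.0133, 0, 0, 0, 0, 0.25],
    [0.0015, 0.0133, 0, 0, 0, 0, 0.25],
    [0.0015, 0.0133, 0, 0, 0, 0, 0.25],
    [0.0015, 0.0133, 0, 0, 0, 0, 0.25],
    [0.0015, 0.0133, 0, 0, 0, 0, 0.25],
    [0.0007, 0.0066, 0, 0, 0, 0, 0.25],
    [0, 0, 0, 0, 0, 0, 0.25],
  ],
)

```text
clock: 4.5
position: [527.9, -50.0, 29.9]
ee_rot: [-0.667, 0.745, 0.0, 0.0]
contact_force: [-0.5, 0.5, -0.3]
gripper_width: 21.3
grasp_force: 0.0
```

Request:
servo_tool(
  plan=[
    [0.0004, 0.0033, 0, 0, 0, 0, 0.25],
    [0.0004, 0.0033, 0, 0, 0, 0, 0.25],
    [0.0004, 0.0033, 0, 0, 0, 0, 0.25],
    [0.0004, 0.0033, 0, 0, 0, 0, 0.25],
    [0, 0, 0, 0, 0, 0, 0.25],
  ],
)

```text
clock: 5.12
position: [528.5, -46.1, 30.0]
ee_rot: [-0.667, 0.745, -0.0, 0.0]
contact_force: [-0.4, 0.4, -0.3]
gripper_width: 21.4
grasp_force: 0.0
```

```bash
cat > tiles.py <<'E'
from h import *
# top view: gap between tiles along jig axis through tile tops
d=get('top'); P=xyz(d); H=P[...,2]; yaw=-0.109; seam=np.array([538.96,23.3,0])
ex=np.array([np.cos(yaw),np.sin(yaw),0]); ey=np.array([-ex[1],ex[0],0])
for x in (-20,-10,0,10,20):
    s=np.arange(-90,66,1.5); uv=proj(d,seam+x*ex+s[:,None]*ey+[0,0,43]).round().astype(int)
    print(x,[(round(a),round(float(H[v,u]))) for a,(u,v) in zip(s,uv) if H[v,u]<37 or H[v,u]>50])
cv2.imwrite('pics/gap.png',cv2.resize(d['image'][155:235,205:320],None,fx=5,fy=5,interpolation=2)[:,:,::-1])
E
python3 tiles.py
```

```text
-20 [(-90, 379), (-88, 379), (-87, 376), (-86, 376), (-84, 374), (-82, 369), (-81, 369), (-80, 363), (-78, 369), (-76, 369), (-75, 362), (-74, 353), (-72, 353), (-70, 353), (-69, 353), (-68, 354), (-66, 356), (-64, 356), (-63, 354), (-62, 357), (-60, 357), (-58, 356), (-57, 356), (-56, 356), (-54, 354), (-52, 357), (-51, 357), (-50, 357), (-48, 357), (-46, 358), (-45, 359), (-44, 359), (-42, 358), (-40, 361), (-39, 361), (-38, 359), (-36, 359), (-34, 359), (-33, 361), (-32, 361), (-30, 361), (-28, 360), (-27, 360), (-26, 361), (-24, 364), (-22, 364), (-21, 363), (-20, 361), (-18, 361), (-16, 362), (-15, 361), (-14, 361), (-12, 360), (-10, 360), (-9, 363), (-8, 362), (-6, 362), (-4, 362), (-3, 366), (-2, 366), (0, 364), (2, 364), (3, 364), (4, 363), (6, 363), (8, 366), (9, 366), (10, 366), (12, 366), (14, 364), (15, 364), (16, 364), (18, 364), (20, 364), (21, 365), (22, 366), (24, 366), (26, 364), (27, 366), (28, 367), (30, 364), (32, 364), (33, 923), (34, 367), (36, 367), (38, 367), (39, 366), (40, 366), (42, 365), (44, 365), (45, 366), (46, 366), (48, 366), (50, 367), (51, 367), (52
[... 4175 characters left out ...]
, (-28, 367), (-27, 366), (-26, 367), (-24, 367), (-22, 367), (-21, 367), (-20, 367), (-18, 368), (-16, 368), (-15, 366), (-14, 367), (-12, 367), (-10, 366), (-9, 367), (-8, 367), (-6, 366), (-4, 366), (-3, 367), (-2, 365), (0, 365), (2, 368), (3, 365), (4, 365), (6, 365), (8, 366), (9, 366), (10, 365), (12, 365), (14, 365), (15, 366), (16, 366), (18, 365), (20, 365), (21, 365), (22, 366), (24, 365), (26, 365), (27, 364), (28, 366), (30, 366), (32, 365), (33, 365), (34, 365), (36, 362), (38, 362), (39, 364), (40, 363), (42, 363), (44, 364), (45, 364), (46, 364), (48, 363), (50, 363), (51, 362), (52, 362), (54, 362), (56, 362), (57, 361), (58, 361), (60, 923), (62, 923), (63, 361), (64, 362)]
```

The arm blocks the top view, so I'll push on by feel.

Request:
servo_tool(
  plan=[
    [0.0004, 0.0033, 0, 0, 0, 0, 0.25],
    [0.0004, 0.0033, 0, 0, 0, 0, 0.25],
    [0.0004, 0.0033, 0, 0, 0, 0, 0.25],
  ],
)

```text
clock: 5.55
position: [528.6, -43.9, 30.1]
ee_rot: [-0.667, 0.745, -0.0, -0.001]
contact_force: [0.7, -7.5, 0.4]
gripper_width: 21.1
grasp_force: 3.8
```

About 7.5 N of resistance at the expected place, so the tiles are butted. I'll press slightly more, hold, back off and check.

Request:
servo_tool(
  plan=[
    [0.0002, 0.0025, 0, 0, 0, 0, 0.25],
    [0, 0, 0, 0, 0, 0, 0.25],
    [0, 0, 0, 0, 0, 0, 0.25],
    [-0.0015, -0.0133, 0, 0, 0, 0, 0.25],
    [-0.004, -0.04, 0, 0, 0, 0, 0.25],
    [0, 0, 0.15, 0, 0, 0, 0.25],
    [0, 0, 0.18, 0, 0, 0, 0.5],
    [0.005, 0.18, 0.18, 0, 0, 0, 0.5],
    [0.005, 0.18, 0.07, 0, 0, 0, 0.5],
    [0.005, 0.05, 0, 0, 0, 0, 0.5],
    [0, 0, 0, 0, 0, 0, 0.5],
    [0, 0, 0, 0, 0, 0, 0.5],
    [0, 0, 0, 0, 0, 0, 0.5],
  ],
)

```text
clock: 7.18
position: [531.0, 53.5, 193.4]
ee_rot: [-0.666, 0.746, 0.0, -0.001]
contact_force: [-0.3, -0.2, -1.4]
gripper_width: 42.6
grasp_force: 0.0
```

```bash
cat > jig.py <<'E'
from h import *
import pickle
d=get('wrist'); save(d,'w3.png'); pickle.dump(d,open('w3.pkl','wb'))
s=arm.read_state(); print(s['clock'],s['position'])
im=d['image']; P=xyz(d); hsv=cv2.cvtColor(im,cv2.COLOR_RGB2HSV); H=P[...,2]
def near(p,r,m):
    u,v=proj(d,p)[0].astype(int); mm=np.zeros(H.shape,bool); mm[max(v-r,0):v+r+1,max(u-r,0):u+r+1]=1
    n,l,s,c=cv2.connectedComponentsWithStats((m&mm).astype(np.uint8)); i=1+s[1:,4].argmax(); return c[i],s[i,4]
pc,a=near([588.6,17.9,50],9,(hsv[...,1]<90)&(H>42)); pin=plane(d,pc,50)[0]; print('pin',pc,a,pin)
S=[]
for p in ([583.8,-86.4,34],[603.4,92.3,34]):
    c,a=near(p,8,hsv[...,1]<130); S.append(plane(d,c,34)[0]); print(c,a,S[-1])
v=S[1]-S[0]; yaw=-np.arctan2(v[0],v[1]); print('yaw',yaw)
ex=np.array([np.cos(yaw),np.sin(yaw),0]); ey=np.array([-ex[1],ex[0],0]); seam=pin*[1,1,0]-50*ex; print('seam',seam)
for x in (-22,-11,0,11,22):
    t=np.arange(-90,70,1.); uv=proj(d,seam+x*ex+t[:,None]*ey+[0,0,43]).round().astype(int)
    h=np.array([H[v,u] if 0<=v<384 else -1 for u,v in uv]); on=t[(h>38)&(h<48)]; g=np.where(np.diff(on)>1.5)[0]
    print(x,on.min(),on.max(),'gaps',[(on[i],on[i+1]) for i in g])
cv2.imwrite('pics/w3c.png',cv2.resize(im[30:230,150:310],None,fx=3,fy=3,interpolation=2)[:,:,::-1])
E
python3 jig.py
```

```text
7.225 [531.11599248  53.61084411 193.54093076]
pin [197.44897959 158.37755102] 98 [588.58922724  17.49193598  50.        ]
[187.10465116  53.37209302] 86 [583.80776143 -86.41494469  34.        ]
[198.76923077 218.5       ] 52 [603.51216818  92.41534508  34.        ]
yaw -0.10974226316516437
seam [538.89000929  22.96804188   0.        ]
-22 -57.0 62.0 gaps []
-11 -57.0 62.0 gaps []
0 -57.0 62.0 gaps []
11 -57.0 62.0 gaps []
22 -57.0 62.0 gaps []
```

View pics/w3c.png

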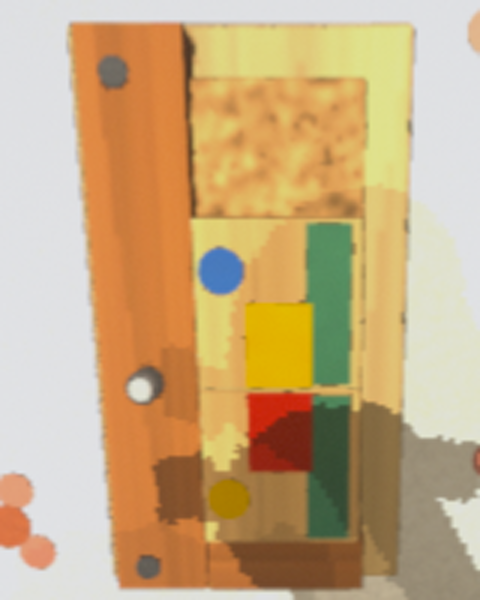

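The crop shows the seam closed and straight at crop row 390, with the tiles square and depth showing no gap. Pin tip is at crop (140,388). Next I look at the cover from the same relative pose, so that calibration errors cancel.

Request:
servo_tool(
  plan=[
    [-0.014, 0.179, -0.021, 0, 0, -0.035, 0.5],
    [-0.014, 0.179, -0.021, 0, 0, -0.035, 0.5],
    [-0.014, 0.179, -0.021, 0, 0, -0.035, 0.5],
    [-0.014, 0.179, -0.021, 0, 0, -0.035, 0.5],
    [-0.014, 0.179, -0.021, 0, 0, -0.035, 0.5],
    [0, 0, 0, 0, 0, 0, 0.5],
    [0, 0, 0, 0, 0, 0, 0.5],
    [0, 0, 0, 0, 0, 0, 0.5],
  ],
)

```text
clock: 8.22
position: [510.7, 321.9, 162.9]
ee_rot: [-0.526, 0.85, -0.0, -0.0]
contact_force: [-0.1, 0.5, 0.9]
gripper_width: 42.5
grasp_force: 0.0
```

```bash
cat > cov.py <<'E'
from h import *
import pickle
d=get('wrist'); save(d,'w4.png'); pickle.dump(d,open('w4.pkl','wb'))
s=arm.read_state(); Rm=R.from_quat(s['ee_rot']).as_matrix(); print(s['clock'],s['position'],'toolyaw',np.arctan2(Rm[1,0],Rm[0,0]))
im=d['image']; P=xyz(d); hsv=cv2.cvtColor(im,cv2.COLOR_RGB2HSV); H=P[...,2]
u,v=proj(d,[551,268,18])[0].astype(int); mm=np.zeros(H.shape,bool); mm[v-20:v+21,u-20:u+21]=1
n,l,st,c=cv2.connectedComponentsWithStats((mm&(hsv[...,1]<80)).astype(np.uint8)); i=1+st[1:,4].argmax()
dot=plane(d,c[i],18)[0]; print('dot',c[i],st[i,4],dot)
# handle top by depth near origin
near=(np.hypot(P[...,0]-507,P[...,1]-291)<65)&(H>43)&(H<57)&(hsv[...,1]>80)
n,l,st,c=cv2.connectedComponentsWithStats(near.astype(np.uint8)); i=1+st[1:,4].argmax(); vv,uu=np.where(l==i)
q=plane(d,np.c_[uu,vv],50)[:,:2].astype(np.float32); r=cv2.minAreaRect(q); print('handle',len(q),r,np.median(H[l==i]))
# plate
m=((hsv[...,0]>98)&(hsv[...,0]<125)&(hsv[...,1]>120)&(H>12)&(H<24)&(np.hypot(P[...,0]-525,P[...,1]-283)<85))
vv,uu=np.where(m); q=plane(d,np.c_[uu,vv],18)[:,:2].astype(np.float32); print('plate',len(q),cv2.minAreaRect(q))
E
python3 cov.py
```

```text
8.275 [510.72371968 321.87707246 162.96092493] toolyaw -2.0334600294334075
dot [196.37333333 158.28666667] 150 [554.36814176 267.98145116  18.        ]
handle 1582 ((509.01983642578125, 289.9655456542969), (87.65623474121094, 16.99422264099121), 62.47708511352539) 49.61413339210901
plate 8112 ((526.3333129882812, 281.67974853515625), (112.24779510498047, 103.72335815429688), 63.50695037841797)
```

View pics/w4.png

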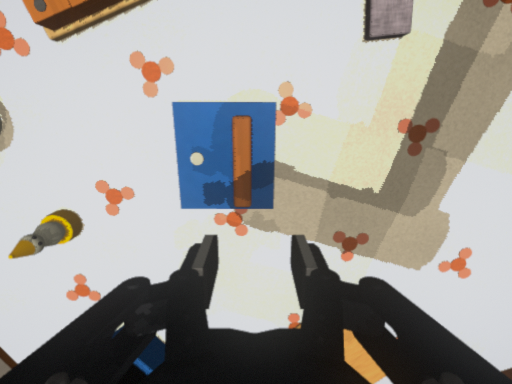

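Cover found: dot at (196,158), handle middle around (242,160), 50.4 mm apart, yaw about −0.463, which matches the tool. The yellow figure at (45,240) is clear of the path. Next I descend on the handle.

Request:
servo_tool(
  plan=[
    [-0.0047, -0.106, -0.08, 0, 0, 0, 0.5],
    [0, 0, -0.12, 0, 0, 0, 0.5],
    [0, 0, -0.12, 0, 0, 0, 0.5],
    [0, 0, -0.08, 0, 0, 0, 0.5],
    [0, 0, -0.04, 0, 0, 0, 0.5],
    [0, 0, -0.02, 0, 0, 0, 0.5],
    [0, 0, 0, 0, 0, 0, 0.5],
    [0, 0, 0, 0, 0, 0, 0.5],
  ],
)

```text
clock: 9.28
position: [509.5, 291.9, 25.7]
ee_rot: [-0.527, 0.85, 0.0, 0.001]
contact_force: [-0.3, -0.1, 0.1]
gripper_width: 43.0
grasp_force: 0.0
```

Request:
servo_tool(
  plan=[
    [0, -0.006, -0.007, 0, 0, 0, 0.5],
    [0, 0, 0, 0, 0, 0, 0],
    [0, 0, 0, 0, 0, 0, 0],
    [0, 0, 0, 0, 0, 0, 0],
    [0, 0, 0, 0, 0, 0, 0],
    [0, 0, 0, 0, 0, 0, 0],
  ],
)

```text
clock: 10.02
position: [509.1, 289.7, 22.9]
ee_rot: [-0.527, 0.85, 0.0, 0.0]
contact_force: [-1.6, -0.8, 4.7]
gripper_width: 16.9
grasp_force: 61.1
```

Run:
```python
from h import *
s=arm.read_state(); print({k:np.round(v,2) for k,v in s.items()})
```

```text
{'clock': np.float64(10.02), 'joints': array([ 0.79,  0.54, -0.33,  0.  , -0.7 , -1.25]), 'joint_vel': array([ 0., -0., -0.,  0.,  0.,  0.]), 'joint_efforts': array([-4.100e-01, -3.883e+01,  1.258e+01,  2.800e+00,  3.400e-01,
        2.000e-02]), 'position': array([509.06, 289.74,  22.94]), 'ee_rot': array([-0.53,  0.85,  0.  ,  0.  ]), 'contact_force': array([-1.56, -0.79,  4.71]), 'wrist_torque': array([-0.05,  0.49, -0.07]), 'grasp_force': np.float64(61.1), 'gripper_width': np.float64(16.87)}
```

Request:
servo_tool(
  plan=[
    [0, 0, 0.05, 0, 0, 0, 0],
    [0, 0, 0.1, 0, 0, 0, 0],
    [0, 0, 0.1, 0, 0, 0, 0],
    [0, 0, 0, 0, 0, 0, 0],
    [0, 0, 0, 0, 0, 0, 0],
    [0, 0, 0, 0, 0, 0, 0],
  ],
)

```text
clock: 10.78
position: [508.1, 288.9, 96.0]
ee_rot: [-0.527, 0.85, -0.0, -0.002]
contact_force: [0.2, 0.7, -2.9]
gripper_width: 16.8
grasp_force: 60.3
```

```bash
cat > held.py <<'E'
from h import *
import sys
d=get('wrist'); save(d,sys.argv[1]); s=arm.read_state(); Rm=R.from_quat(s['ee_rot']).as_matrix(); p=s['position']
print(s['clock'],p,'cyaw',np.arctan2(Rm[1,0],Rm[0,0])+np.pi/2,s['contact_force'],s['wrist_torque'],s['gripper_width'],s['grasp_force'])
im=d['image']; P=xyz(d); hsv=cv2.cvtColor(im,cv2.COLOR_RGB2HSV)
T=(P-p)@Rm  # tool coords
blue=(hsv[...,0]>98)&(hsv[...,0]<125)&(hsv[...,1]>120)&(abs(T[...,2]-5)<14)&(abs(T[...,0])<90)&(abs(T[...,1])<100)
print('blue',blue.sum()); A=np.c_[T[blue][:,:2],np.ones(blue.sum())]; co,*_=np.linalg.lstsq(A,T[blue][:,2],rcond=None); print('plate plane in tool: z=',co.round(4))
zt=p[2]-np.median(T[blue][:,2]); print('plate top z',zt)
w=(hsv[...,1]<80)&(hsv[...,2]>90)&(np.hypot(T[...,0],abs(T[...,1])-50)<15)&(abs(T[...,2]-5)<16)
n,l,st,c=cv2.connectedComponentsWithStats(w.astype(np.uint8))
if n>1:
    i=1+st[1:,4].argmax(); q=plane(d,c[i],zt)[0]; print('dot',c[i],st[i],q,'tool',(q-p)@Rm)
E
python3 held.py w5.png
python3 - <<'E'
from h import *
import pickle
d=pickle.load(open('w3.pkl','rb')); im=d['image']
V=cv2.cvtColor(im,cv2.COLOR_RGB2HSV)
print(V[150:168,188:206,2]); 
for t in (170,190,210):
    m=np.zeros(V.shape[:2],np.uint8); m[148:170,186:208]=((V[148:170,186:208,1]<60)&(V[148:170,186:208,2]>t)); n,l,s,c=cv2.connectedComponentsWithStats(m)
    if n>1: i=1+s[1:,4].argmax(); print(t,c[i],s[i],plane(d,c[i],50))
E
```

```text
10.825 [508.30469786 288.98094013  96.13713438] cyaw -0.4611964205048018 [-1.59103465e-03  5.59087046e-01 -3.14007664e+00] [ 0.01622635 -0.02523985  0.04017431] 16.67262888654346 60.29898762702942
blue 16313
plate plane in tool: z= [ 4.0000e-04 -1.3000e-03  5.2384e+00]
plate top z 90.86477972126919
dot [172.44278607 245.05472637] [161 235  24  21 402] [554.30553153 267.23194133  90.86477972] tool [ -1.00895815 -50.87935365   5.21217286]
[[220 220 219 218 219 219 215 207 203 203 201 194 197 208 209 199 186 186]
 [220 220 218 218 218 219 214 206 193 179 178 177 187 203 207 198 185 185]
 [220 220 219 216 217 219 215 201 178 148 131 118 121 151 179 185 183 184]
 [220 220 219 216 217 217 209 179 132 112 105  99  97 111 139 167 180 184]
 [220 220 218 218 214 200 166 131 119 116 114 106 101  97 102 130 166 180]
 [220 219 218 215 200 165 138 141 138 134 134 122 110  99  93 103 145 179]
 [219 219 218 208 175 138 161 197 204 198 172 141 123 107  96  99 139 176]
 [219 219 217 201 172 184 217 222 223 222 214 181 136 112  98  94 127 167]
 [218 219 215 189 171 205 223 225 225 224 222 204 158 117 1
[... 276 characters left out ...]
23 223 219 188 132 117 134 162 182 183]
 [218 218 219 218 211 191 171 183 200 194 178 153 136 170 197 202 196 183]
 [218 219 219 219 216 211 194 167 151 141 134 143 170 199 206 207 196 183]
 [218 219 219 218 217 216 217 213 209 203 195 194 199 204 207 207 197 183]
 [218 219 219 218 217 217 217 218 217 211 204 202 201 202 206 206 197 183]
 [218 218 219 218 216 217 218 219 218 212 206 201 203 202 206 205 195 183]]
170 [196.29411765 159.45098039] [193 156   8   8  51] [[590.02428435  18.49619571  50.        ]]
190 [196.02325581 159.41860465] [193 156   7   8  43] [[590.30691959  18.42926608  50.        ]]
210 [196.15625 159.40625] [193 157   7   6  32] [[590.16274176  18.43202808  50.        ]]
```

View pics/w5.png

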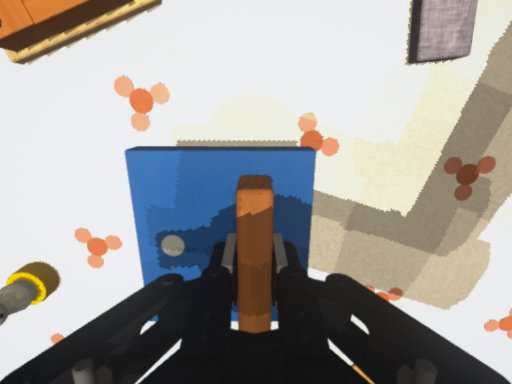

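The cover is held level, with the dot at (172,245). It sits about 50.5 mm along cover x and 0.8 mm along cover y from the tool. The pin tip re-measured on its bright face is at (590.1, 18.4), so the TCP target over the seam is (540.0, 23.3), with a turn of +0.3515.

Request:
servo_tool(
  plan=[
    [0.0176, -0.1476, 0, 0, 0, 0.0293, 0],
    [0.0176, -0.1476, 0, 0, 0, 0.0293, 0],
    [0.0176, -0.1476, 0, 0, 0, 0.0293, 0],
    [0.0176, -0.1476, 0, 0, 0, 0.0293, 0],
    [0.0176, -0.1476, 0, 0, 0, 0.0293, 0],
    [0.0176, -0.1476, 0, 0, 0, 0.0293, 0],
    [0, 0, 0, 0, 0, 0, 0],
    [0, 0, 0, 0, 0, 0, 0],
    [0, 0, 0, 0, 0, 0, 0],
    [0, 0, 0, 0, 0, 0, 0],
  ],
)

```text
clock: 12.08
position: [540.6, 24.8, 97.5]
ee_rot: [-0.668, 0.744, 0.0, -0.0]
contact_force: [-0.1, -0.3, -1.3]
gripper_width: 17.3
grasp_force: 60.2
```

```bash
python3 held.py w6.png
```

```text
12.125 [540.62607034  24.74464563  97.54507906] cyaw -0.10809423174764987 [ 0.55355069 -0.09557253 -2.61618858] [ 0.01833039 -0.03735843  0.00782102] 16.875032656817783 60.20607233047485
blue 16293
plate plane in tool: z= [ 1.1000e-03 -1.1000e-03  5.1266e+00]
plate top z 92.3801359232287
dot [172.07788945 245.31407035] [161 235  23  22 398] [591.56220831  20.3990604   92.38013592] tool [ -1.17501512 -51.10801626   5.16148369]
```

Request:
servo_tool(
  plan=[
    [-0.002, -0.0047, 0, 0, 0, 0, 0],
    [0, 0, -0.03, 0, 0, 0, 0],
    [0, 0, -0.03, 0, 0, 0, 0],
    [0, 0, 0, 0, 0, 0, 0],
    [0, 0, -0.01, 0, 0, 0, 0],
    [0, 0, -0.01, 0, 0, 0, 0],
    [0, 0, 0, 0, 0, 0, 0],
  ],
)

```text
clock: 13.0
position: [539.9, 22.5, 73.4]
ee_rot: [-0.667, 0.745, 0.0, -0.0]
contact_force: [-0.1, 0.1, -2.5]
gripper_width: 17.3
grasp_force: 60.2
```

Request:
servo_tool(
  plan=[
    [0.0003, 0.0025, 0, 0, 0, 0, 0],
    [0, 0, -0.004, 0, 0, 0, 0],
    [0, 0, -0.004, 0, 0, 0, 0],
    [0, 0, -0.004, 0, 0, 0, 0],
    [0, 0, 0, 0, 0, 0, 0],
  ],
)

```text
clock: 13.62
position: [540.1, 23.3, 69.8]
ee_rot: [-0.667, 0.745, 0.0, -0.0]
contact_force: [0.2, 0.6, -3.6]
gripper_width: 16.9
grasp_force: 60.2
```

The underside is below the pin tip with no resistance, so the pin has entered. I'll keep going down.

Request:
servo_tool(
  plan=[
    [0, 0, -0.004, 0, 0, 0, 0],
    [0, 0, -0.004, 0, 0, 0, 0],
    [0, 0, -0.004, 0, 0, 0, 0],
    [0, 0, 0, 0, 0, 0, 0],
  ],
)

```text
clock: 14.12
position: [540.0, 23.2, 66.3]
ee_rot: [-0.667, 0.745, 0.0, -0.0]
contact_force: [0.0, 0.1, -2.3]
gripper_width: 17.1
grasp_force: 60.2
```

Request:
servo_tool(
  plan=[
    [0, 0, -0.004, 0, 0, 0, 0],
    [0, 0, -0.004, 0, 0, 0, 0],
    [0, 0, 0, 0, 0, 0, 0],
  ],
)

```text
clock: 14.5
position: [540.3, 23.3, 64.8]
ee_rot: [-0.668, 0.745, -0.0, 0.0]
contact_force: [-3.2, 0.8, 5.0]
gripper_width: 16.8
grasp_force: 61.3
```

Request:
servo_tool(
  plan=[
    [0, 0, -0.004, 0, 0, 0, 0],
    [0, 0, -0.004, 0, 0, 0, 0],
    [0, 0, -0.004, 0, 0, 0, 0],
    [0, 0, 0, 0, 0, 0, 0],
  ],
)

```text
clock: 15.0
position: [540.3, 23.3, 61.5]
ee_rot: [-0.668, 0.745, -0.0, 0.0]
contact_force: [-4.6, 0.2, 8.6]
gripper_width: 17.1
grasp_force: 61.8
```

Request:
servo_tool(
  plan=[
    [-0.002, 0, -0.004, 0, 0, 0, 0],
    [0, 0, -0.004, 0, 0, 0, 0],
    [0, 0, 0, 0, 0, 0, 0],
  ],
)

```text
clock: 15.38
position: [540.3, 23.3, 59.9]
ee_rot: [-0.668, 0.744, -0.001, 0.001]
contact_force: [-3.7, 0.1, 11.2]
gripper_width: 16.9
grasp_force: 62.3
```

Request:
servo_tool(
  plan=[
    [-0.001, 0, -0.004, 0, 0, 0, 0],
    [0, 0, -0.002, 0, 0, 0, 0],
    [0, 0, 0, 0, 0, 0, 0],
    [0, 0, 0, 0, 0, 0, 0],
  ],
)

```text
clock: 15.88
position: [540.4, 23.3, 59.9]
ee_rot: [-0.668, 0.744, -0.001, 0.001]
contact_force: [-6.5, 0.2, 21.1]
gripper_width: 16.9
grasp_force: 63.6
```

```bash
python3 held.py w7.png
```

```text
15.925 [540.34814891  23.2997558   59.81015061] cyaw -0.10801790442788906 [-6.42545011  0.37100308 22.0444744 ] [ 0.18643971  2.19062461 -0.0816445 ] 17.34792025871401 63.581035137176514
blue 16295
plate plane in tool: z= [ 8.0000e-04 -3.9000e-03  4.9699e+00]
plate top z 54.73080810234558
dot [172.34 245.09] [161 235  23  21 400] [591.18344289  18.82165803  54.7308081 ] tool [ -1.02850107 -51.00635775   5.23200234]
```

View pics/w7.png

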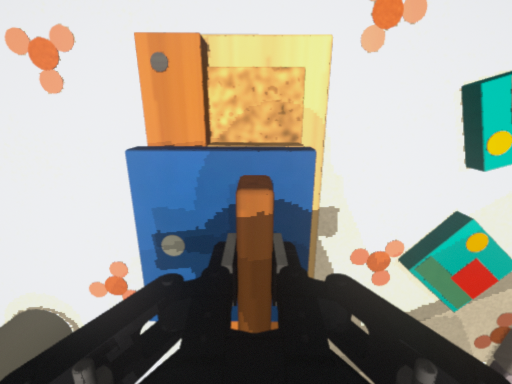

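The plate top is at 54.7 mm, against 55 expected with the bed fully down. Force rises against the stop to about 22 N without further travel, the cover is level and square, and the pin is in the socket. Handing in.

```bash
python3 -c "
from bench import arm
print(arm.job_done())"
```

```text
the job is handed in; nothing more can be done
None
```

I handed the job in at about 16 s with the tiles flush, the cover seated on the pin and the bed pressed onto its stop at about 22 N, still held; the hand-in returned no verdict.

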